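# Seat the crossed probe in the flow block

## Task

In the clear flow block on the bench the tall blue probe is not home: its black square foot stands crosswise on top of its square pocket. Grip the blue probe by its barrel, turn it in small steps either way while pressing down until the foot drops into the pocket and sits flush with the white top plate while you still have hold of it, then let go. Leave the white and the orange probe seated as they are.

Things in the scene. Friction and masses are not known exactly. Their poses are not given: they have to be found in the camera images.
- flow_block: Fixed clear block 80 x 280 x 70 mm under a white top plate 14 mm thick (top 84 mm above bench). Origin: centre of its underside; z up, y along its length. Three square pockets 42 x 42 mm, 14 mm deep, sides along the block's x and y, at y = -85, 0, +85 mm on its centre line, one probe in each; below each a round bore of 21 mm diameter.
- blue_probe: Loose, 0.18 kg. Origin: centre of its blue barrel (diameter 28, 92 mm tall, z up); steel cap ends 56 mm above it. Below, a black square foot 36 x 36 x 14 mm, sides along its x, y, underside 60 mm below origin; its 18 mm stem is already in the bore. Foot starts 27-63 degrees off the pocket, origin 144 mm over the bench; within about 8 degrees (square: every 90) it drops 14 mm, flush, origin at 130.
- white_probe: White probe, loose but already seated in another pocket of the block: the same foot and stem, white barrel 26 mm in diameter and 46 mm tall, black cap. Origin: barrel centre, 107 mm above the bench; it ends 33 mm above the origin. Leave it alone.
- orange_probe: Orange probe, otherwise the same as the white one, seated in the remaining pocket. Leave it alone.
Things that resemble listed ones, but are neither listed nor needed, are in the scene too. Leave any green look-alike of the blue_probe alone.

How it is judged:
On the way:
1. the blue probe is home in its pocket while the gripper still has hold of it (z of blue_probe in the frame of flow_block below 0.134 m and distance of blue_probe from where it was at the start of the episode below 0.03 m and angle between blue_probe's own z axis and vertical below 0.17 rad and contact force between the fingers and blue_probe above 0.5 N), for 0.2 s.
At the end, for the whole second after the job is handed in: The blue probe is released, at rest and upright (within 10 degrees) in the pocket it started on, its foot within 4 mm of flush with the white plate; the white and the orange probe are upright (within 10 degrees) and within 10 mm of where they started (z of blue_probe in the frame of flow_block between 0.125 and 0.134 m and distance of blue_probe from where it was at the start of the episode below 0.03 m and angle between each of blue_probe, white_probe, orange_probe's own z axis and vertical below 0.17 rad and linear speed of blue_probe below 0.02 m/s and distance of each of white_probe, orange_probe from where it was at the start of the episode below 0.01 m); the robot touches nothing.
It fails at once if the white or the orange probe is lifted or pushed more than 15 mm from its place (distance of any of white_probe, orange_probe from where it was at the start of the episode above 0.015 m).
It also fails if it takes over 35 s, if anything falls off the work surface, if the arm or the gripper's body presses on something with over 40 N, if the wrist force passes 120 N, or if a joint passes its speed limit or range.

## Robot

A 7-joint arm with a two-finger parallel gripper is mounted at the origin on the work surface. World frame = base frame: x ahead of the robot, y to its left, z up, the work surface at z = 0. Lengths are in m, angles in rad, forces in N, time in s.
With the tool pointing down it reaches from about 0.35 to 0.9 m from the base axis. Payload 8.1 kg.
Tool frame: the origin (TCP) lies midway between the tips of the shut fingers; the grasp point (between the pads) lies 19 mm behind it; z points along the fingers, y is the line along which they close (so a half turn about z gives the same grasp; the last joint's range is limited). The gripper opens to 85 mm and grips with 20 to 120 N. Pads are 22 mm wide; open, the fingers measure 114 mm over their backs; the gripper's body (76 mm by 85 mm) begins 54 mm behind the grasp point. The pads swing forward as they close: fully open they stand 13 mm farther back than shut.
Start: joints at [-1.247, 0.434, 0.025, 1.573, -0.012, 1.134, -0.075], TCP at [0.259, 0.569, 0.231] pointing down, gripper open.
Joint ranges: [-2.62, 2.62], [-0.44, 2.09], [-1.27, 1.32], [0.08, 2.57], [-1.32, 4.46], [0.12, 2], [-2.74, 2.74]. Speed limits (rad/s): [2.22, 2.22, 3.01, 3.01, 3.14, 3.14, 3.14].

## Interface

Orientations are given as a unit quaternion [x, y, z, w].
In Python, from station import bot gives the robot as it stands.
- The arm moves only by the tool play_rows, never from a script. Its argument "series" is a list of rows, each an object with "translation": the shift along the tool's x, y, z in mm, a list of three; "angular": the turn, a rotation vector about the tool's x, y, z in degrees, a list of three; "jaw": the opening, from -1 (shut) to 1 (fully open). A call has 1 to 20 rows; each row shifts and turns the commanded pose from where the row before left it, along the tool's axes as they then stand; what a row does not reach is not made up. A row lasts 1/10 s, in which the tool goes at most 50 mm and 8.59 degrees, less where a joint would pass 70% of its speed; a pose out of reach is approached as far as the arm can. A call with a gripper value outside its range is refused whole. The fingers move at their own pace and stop on an object; "squeeze" is the grip in N (left out, the last holds). Time passes only in rows, so rows that do not move let the fingers close. It gives the time, the measured TCP pose, the force, the opening and the grip force at its end, in the units of the state.
- bot.state(): the state, without advancing time (a new reading comes with each control period).
- bot.snapshot(name): name is "scene" or "top"; returns a dict with "color" (400x640x3 uint8, blue, green, red), "mtx" (3x3 intrinsics, pixels), "R" (3x3) and "t" (3): a world point X has camera coordinates R X + t. Camera axes: x right, y down, z forward; pixel columns grow to the right and rows downward; lengths in m; the calibration is good to about 2 mm. A picture is of the moment at which its call begins. There is no depth.
- bot.job_done(): hands the job in; it is judged then, once.
Trained networks look in a picture, given as the dict that the camera call returned (one of the last four; its "shot" number tells which), for a name from the list of things; names that differ only in an ending like _2 or _b are one class to them, and where a whole thing is asked for, a point or a joint stands for the part that bears it (a point fixed in the world has none). Each returns a list of dicts, best first, with "confidence" (0 to 1); they miss things now and then, are a little off and sometimes report something else, mostly with a low value. They report only what shows in the picture. A call takes as long as a camera call. They do not tell look-alikes from the thing itself.
- bot.outline_of(picture, query): "mask" (400x640 bool, what is visible of it) and "centre" ([column, row] in pixels, amid what is visible of it).
The state is a dict: "time": time; "joint_pos": joint angles; "qd": joint speeds; "joint_torque": joint torques, N m; "position": TCP position; "tcp_rot": TCP orientation; "wrist_force": force on the tool from outside, world axes, zero at the start; "ft_torque": the same for the moment, N m; "grip_width": opening from 0.0 (shut) to 1.0 (fully open); "gripper_force": force on a finger pad.
Only numpy, scipy, OpenCV 4.12 (cv2) and the standard library are available. Lean on these libraries where they do the work, as an engineer would, in place of code of your own. Each camera call takes 0.05 s, during which the arm holds its last target. There are 200 camera calls.

## Working session

There is one attempt and no reset: what is moved stays moved. The work goes in short steps, Python scripts to look and compute and a tool call to move; the robot and the scene stay as the last step left them, time stands still between calls to the robot, and variables do not carry over. Pictures are saved under pics/ and viewed, at most 10 in all, crops included, and the job is handed in when it is done.

Besides the shell and the picture viewer there is one more tool, called by a JSON object that holds its "fn" and its "kwargs", one argument or row to a line. play_rows: Moves the arm, as the interface text tells. Its arguments: {"type":"object","properties":{"series":{"type":"array","items":{"type":"object","properties":{"translation":{"type":"array","items":{"type":"number"}},"angular":{"type":"array","items":{"type":"number"}},"jaw":{"type":"number"}}}},"squeeze":{"type":"number"}},"required":["series"]}

```bash
mkdir -p pics; python3 - <<'E'
from station import bot
import cv2,numpy as np
s=bot.state();print(s['time'],s['position'],s['tcp_rot'],s['grip_width'])
P=[]
for n in("scene","top"):
    p=bot.snapshot(n);cv2.imwrite(f'pics/{n}.png',p['color']);P.append(p['color'])
    print(n,p['mtx'].tolist(),p['R'].tolist(),p['t'].tolist())
    for q in("blue_probe","white_probe","orange_probe","flow_block"):
        for d in bot.outline_of(p,q)[:3]:
            m=d['mask'];ys,xs=np.nonzero(m);print(n,q,round(d['confidence'],2),d['centre'],xs.min(),xs.max(),ys.min(),ys.max())
E
```

```text
0.0 [0.25855126 0.56844094 0.23052101] [ 2.11782266e-01  9.77316536e-01 -8.06127564e-04 -9.84104692e-05] 0.9977729486182713
scene [[411.5623652161576, 0.0, 322.7761064421733], [0.0, 411.5623652161576, 197.39558792264805], [0.0, 0.0, 1.0]] [[-0.43667972284706863, 0.8996143593689276, -0.00219637688969174], [0.6487908869678523, 0.3132349048792377, -0.6935086728749413], [-0.6232023785590641, -0.3042661643734466, -0.7204449295926763]] [0.2023171931642038, -0.29558084017733477, 1.1225801095869525]
scene blue_probe 0.93 [257.2, 229.0] 242 273 189 261
scene blue_probe 0.81 [236.7, 146.1] 227 254 117 179
scene blue_probe 0.59 [209.5, 210.9] 194 228 175 245
scene white_probe 0.95 [283.2, 176.5] 270 296 157 194
scene orange_probe 0.94 [324.3, 192.7] 313 339 172 208
scene flow_block 0.59 [293.6, 205.3] 207 371 151 254
top [[374.2674601617911, 0.0, 320.71160720545265], [0.0, 374.2674601617911, 197.07155872480485], [0.0, 0.0, 1.0]] [[0.03597959081734683, -0.9993506557139462, -0.001932865417454178], [-0.9692874737862834, -0.03442625108222745, -0.2435089862765397], [0.2432843237975289, 0.010634855924229825, -0.9698967149309509]] [0.019843175991348914, 0.5980680244656498, 0.6225767635716797]
top blue_probe 0.97 [411.3, 173.9] 395 425 155 190
top blue_probe 0.73 [364.1, 175.6] 350 374 156 191
top white_probe 0.69 [370.1, 237.0] 357 379 224 246
top orange_probe 0.72 [323.4, 235.1] 311 330 224 245
top flow_block 0.59 [357.2, 240.2] 275 457 213 276
```

View pics/scene.png

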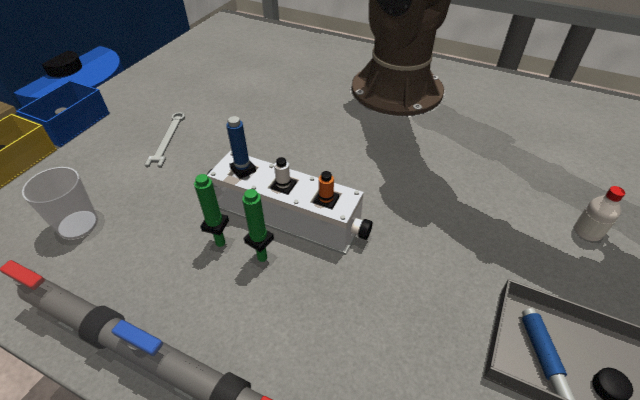

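View pics/top.png

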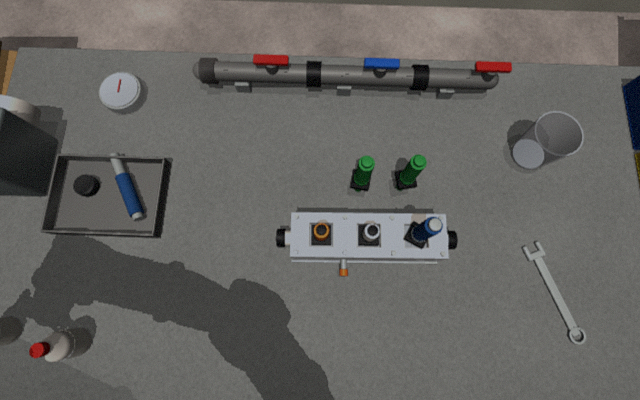

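Candidates for the blue probe: scene (238,146)/top (427,230) is blue and stands in the block. Scene (209,210) and (257,229)/top (363,172) and (411,172) are the green look-alikes on the bench. The blue screwdriver in the tray, top (128,195), isn't a probe. The blue one in the block fits, so I'll confirm it in an enlarged crop and measure.

```bash
cat > h.py <<'E'
import numpy as np,cv2
from scipy.optimize import least_squares
def proj(p,X):
    c=p['R']@np.asarray(X,float).T.reshape(3,-1)+p['t'].reshape(3,1) if 0 else (np.atleast_2d(X)@np.asarray(p['R']).T+np.asarray(p['t']))
    u=c@np.asarray(p['mtx']).T; return u[:,:2]/u[:,2:]
def onplane(p,uv,z):
    R,t,K=map(np.asarray,(p['R'],p['t'],p['mtx']))
    C=-R.T@t; uv=np.atleast_2d(uv)
    d=np.c_[uv,np.ones(len(uv))]@np.linalg.inv(K).T@R
    return C+d*((z-C[2])/d[:,2:])
E
python3 - <<'E'
from station import bot
from h import *
ims=[]
for n,box in(("scene",(190,100,380,250)),("top",(270,140,460,290))):
    p=bot.snapshot(n);c=p['color'];hsv=cv2.cvtColor(c,cv2.COLOR_BGR2HSV)
    x0,y0,x1,y1=box
    def comp(m):
        k,l,st,ce=cv2.connectedComponentsWithStats(m.astype(np.uint8))
        return [(st[i],ce[i],l==i) for i in np.argsort(-st[1:,4])[:2]+1 if st[i,4]>30]
    roi=np.zeros(hsv.shape[:2],bool);roi[y0:y1,x0:x1]=1
    b=(abs(hsv[...,0].astype(int)-110)<14)&(hsv[...,1]>110)&(hsv[...,2]>40)&roi
    g=(abs(hsv[...,0].astype(int)-62)<14)&(hsv[...,1]>120)&roi
    for nm,m in(('blue',b),('green',g)):
        for st,ce,mm in comp(m): print(n,nm,st,ce.round(1), 'if barrel centre z=.144:',onplane(p,ce,.144).round(3).tolist())
    w=(hsv[...,1]<40)&(hsv[...,2]>150)&roi
    st,ce,mm=comp(w)[0]
    r=cv2.boxPoints(cv2.minAreaRect(np.argwhere(mm)[:,::-1].astype(np.float32)))
    if n=='top':
        W=onplane(p,r,.084)[:,:2].astype(np.float32);print(r.tolist(),cv2.minAreaRect(W),W.tolist())
    ims.append(cv2.resize(c[y0:y1,x0:x1],None,fx=4,fy=4,interpolation=2)[:, :])
cv2.imwrite('pics/c1.png',ims[0]);cv2.imwrite('pics/c2.png',ims[1])
E
```

```text
scene blue [227 121  21  44 562] [237.9 143.6] if barrel centre z=.144: [[0.528, -0.136, 0.144]]
scene green [242 189  25  53 834] [254.3 215.4] if barrel centre z=.144: [[0.66, -0.018, 0.144]]
scene green [195 174  27  53 828] [207.9 200.3] if barrel centre z=.144: [[0.664, -0.099, 0.144]]
top blue [424 217  17  19  92] [429.4 227.5] if barrel centre z=.144: [[0.534, -0.139, 0.144]]
top green [399 155  27  30 456] [412.3 169.4] if barrel centre z=.144: [[0.633, -0.113, 0.144]]
top green [353 156  22  30 421] [363.5 170.5] if barrel centre z=.144: [[0.629, -0.03, 0.144]]
[[285.0, 257.0], [285.0, 213.0], [448.0, 213.0], [448.0, 257.0]] ((0.5280990600585938, -0.044306680560112), (0.07912586629390717, 0.2955351769924164), 2.039085865020752) [[0.48336997628211975, 0.1000904068350792], [0.5623791813850403, 0.10477500408887863], [0.5728946924209595, -0.19057302176952362], [0.49365314841270447, -0.1868785321712494]]
```

View pics/c1.png

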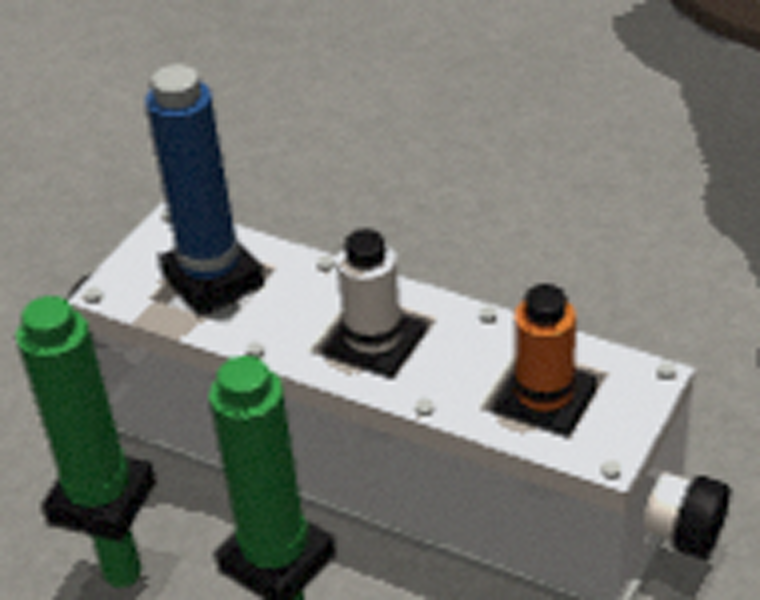

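View pics/c2.png

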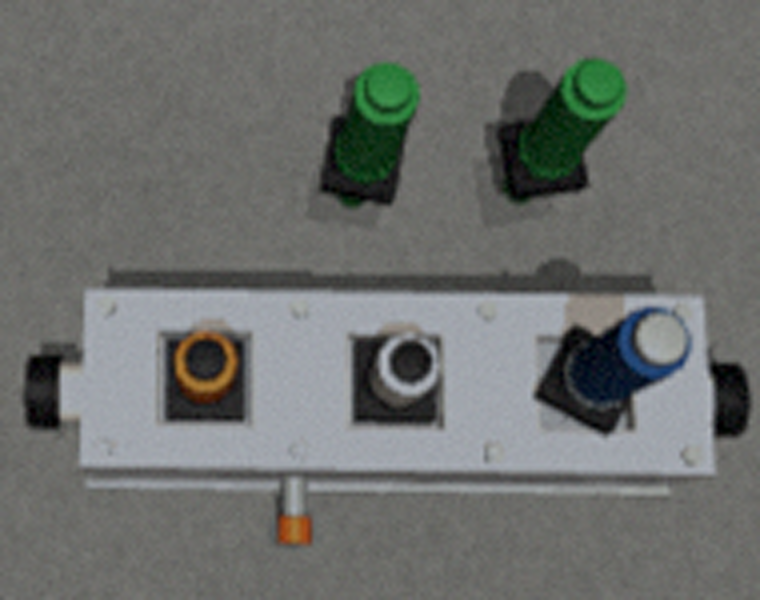

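The crops show the blue probe standing crosswise at the end pocket, with its cap at about (234,120) in scene and (435.5,224) in top. Its foot is turned about 28° clockwise as seen from above, and both green look-alikes stand on the bench.

```bash
python3 - <<'E'
from station import bot
from h import *
from scipy.spatial.transform import Rotation as Ro
t=bot.snapshot('top');s=bot.snapshot('scene')
T=lambda a:np.array(a,float)/4+[270,140]; S=lambda a:np.array(a,float)/4+[190,100]
c=onplane(t,T([[85,290],[705,297],[715,473],[80,467]]),.084)[:,:2];print('plate',c.round(4).tolist(),c.mean(0))
for a,b in((0,1),(3,2),(3,0),(2,1)): d=c[b]-c[a];print(np.degrees(np.arctan2(*d[::-1])).round(1),np.linalg.norm(d).round(3))
print('plate scene',onplane(s,S([[693,372],[628,490],[70,303],[165,205]]),.084).round(3).tolist())
print('cap',onplane(t,T([662,337]),.2),onplane(s,S([176,80]),.2))
f=onplane(t,T([[537,395],[608,433],[572,328]]),.098)[:,:2];print('foot',f.round(4).tolist(),[np.degrees(np.arctan2(*(f[i]-f[0])[::-1])).round(1) for i in(1,2)],'foot centre',(f[1]+f[2])/2)
print('orange,white cap',onplane(t,T([[206,357],[412,357]]),.14).round(4).tolist())
print('green caps',[onplane(s,S([[47,310],[245,373]]),z).round(3).tolist() for z in(.12,.17)],[onplane(t,T([[598,84],[387,88]]),z).round(3).tolist() for z in(.12,.17)])
q=bot.state();R=Ro.from_quat(q['tcp_rot']);print(R.as_matrix().round(3).tolist(),q['position'],q['joint_pos'],q['time'])
E
```

```text
plate [[0.5637, 0.0935], [0.5705, -0.1873], [0.4915, -0.1881], [0.4841, 0.0913]] [ 0.52745274 -0.04764934]
-88.6 0.281
-88.5 0.279
1.6 0.08
0.6 0.079
plate scene [[0.489, 0.092, 0.084], [0.564, 0.094, 0.084], [0.572, -0.184, 0.084], [0.495, -0.185, 0.084]]
cap [[ 0.52980459 -0.1321193   0.2       ]] [[ 0.53335985 -0.12990386  0.2       ]]
foot [[0.5212, -0.1075], [0.5057, -0.1379], [0.5514, -0.1234]] [np.float64(-116.9), np.float64(-27.8)] foot centre [ 0.52856432 -0.13066362]
orange,white cap [[0.526, 0.0372, 0.14], [0.529, -0.0473, 0.14]]
green caps [[[0.608, -0.16, 0.12], [0.604, -0.063, 0.12]], [[0.647, -0.117, 0.17], [0.642, -0.03, 0.17]]] [[[0.658, -0.132, 0.12], [0.652, -0.039, 0.12]], [[0.639, -0.119, 0.17], [0.635, -0.033, 0.17]]]
[[-0.91, 0.414, 0.0], [0.414, 0.91, 0.0], [0.0, 0.0, -1.0]] [0.25875139 0.56894965 0.23135354] [-1.24658979  0.43446903  0.02497747  1.57316977 -0.01159644  1.13401447
 -0.075098  ] 0.7
```

{"fn": "play_rows", "kwargs": {
  "series": [
    {"translation": [-30,-29,-2],"jaw": 1},
    {"translation": [-30,-29,-2],"jaw": 1},
    {"translation": [-30,-29,-2],"jaw": 1},
    {"translation": [-30,-29,-2],"jaw": 1},
    {"translation": [-30,-29,-2],"jaw": 1},
    {"translation": [-30,-29,-2],"jaw": 1},
    {"translation": [-30,-29,-2],"jaw": 1},
    {"translation": [-30,-29,-2],"jaw": 1},
    {"translation": [-30,-29,-2],"jaw": 1},
    {"translation": [-30,-29,-2],"jaw": 1},
    {"translation": [-30,-29,-2],"jaw": 1},
    {"translation": [-30,-29,-2],"jaw": 1},
    {"translation": [-30,-29,-2],"jaw": 1},
    {"translation": [-30,-29,-2],"jaw": 1},
    {"translation": [-30,-29,-2],"jaw": 1},
    {"translation": [-30,-29,-2],"jaw": 1},
    {"translation": [-30,-29,-2],"jaw": 1},
    {"translation": [0,0,0],"jaw": 1},
    {"translation": [0,0,0],"jaw": 1}
  ],
  "squeeze": 50
}}

```text
validation failed for argument at $.se...
```

```bash
cat > st.py <<'E'
from station import bot
from h import *
from scipy.spatial.transform import Rotation as Ro
q=bot.state();M=Ro.from_quat(q['tcp_rot']).as_matrix()
tgt=np.array([.530,-.132,q['position'][2]])
print(q['time'],q['position'],'yaw_y',np.degrees(np.arctan2(M[1,1],M[0,1])),'tilt',M[:,2].round(3),q['joint_pos'].round(2) if hasattr(q['joint_pos'],'round') else q['joint_pos'])
print('to probe, tool mm',(M.T@(tgt-q['position'])*1000).round(1),q['wrist_force'],q['grip_width'],q['gripper_force'])
E
python3 st.py
```

```text
0.7 [0.25875139 0.56894965 0.23135354] yaw_y 65.5423128007122 tilt [ 0.  0. -1.] [-1.25  0.43  0.02  1.57 -0.01  1.13 -0.08]
to probe, tool mm [-537.1 -525.7   -0. ] [-0.10387815 -0.36471658 -0.17105962] 0.9996632843858496 0.0
```

{"fn": "play_rows", "kwargs": {
  "series": [
    {"translation": [-30,-29,-2],"angular": [0,0,0],"jaw": 1},
    {"translation": [-30,-29,-2],"angular": [0,0,0],"jaw": 1},
    {"translation": [-30,-29,-2],"angular": [0,0,0],"jaw": 1},
    {"translation": [-30,-29,-2],"angular": [0,0,0],"jaw": 1},
    {"translation": [-30,-29,-2],"angular": [0,0,0],"jaw": 1},
    {"translation": [-30,-29,-2],"angular": [0,0,0],"jaw": 1},
    {"translation": [-30,-29,-2],"angular": [0,0,0],"jaw": 1},
    {"translation": [-30,-29,-2],"angular": [0,0,0],"jaw": 1},
    {"translation": [-30,-29,-2],"angular": [0,0,0],"jaw": 1},
    {"translation": [-30,-29,-2],"angular": [0,0,0],"jaw": 1},
    {"translation": [-30,-29,-2],"angular": [0,0,0],"jaw": 1},
    {"translation": [-30,-29,-2],"angular": [0,0,0],"jaw": 1},
    {"translation": [-30,-29,-2],"angular": [0,0,0],"jaw": 1},
    {"translation": [-30,-29,-2],"angular": [0,0,0],"jaw": 1},
    {"translation": [-30,-29,-2],"angular": [0,0,0],"jaw": 1},
    {"translation": [-30,-29,-2],"angular": [0,0,0],"jaw": 1},
    {"translation": [-30,-29,-2],"angular": [0,0,0],"jaw": 1},
    {"translation": [0,0,0],"angular": [0,0,0],"jaw": 1},
    {"translation": [0,0,0],"angular": [0,0,0],"jaw": 1}
  ],
  "squeeze": 50
}}

```text
time: 2.6
position: [0.5188, -0.0917, 0.2652]
tcp_rot: [0.213, 0.977, -0.0, -0.0]
wrist_force: [-0.8, 0.9, 0.0]
grip_width: 1.002
gripper_force: 0.0
```

```bash
python3 st.py
```

```text
2.6 [ 0.51883049 -0.09173994  0.26520995] yaw_y 65.41099250021048 tilt [-0. -0. -1.] [-0.28  0.25  0.44  1.79 -0.12  1.13  1.34]
to probe, tool mm [-26.9 -32.    0. ] [-0.81037612  0.90540637  0.01098214] 1.001920755710608 0.0
```

{"fn": "play_rows", "kwargs": {
  "series": [
    {"translation": [-27,-32,0],"angular": [0,0,0],"jaw": 1},
    {"translation": [0,0,0],"angular": [0,0,0],"jaw": 1},
    {"translation": [0,0,27],"angular": [0,0,0],"jaw": 1},
    {"translation": [0,0,27],"angular": [0,0,0],"jaw": 1},
    {"translation": [0,0,27],"angular": [0,0,0],"jaw": 1},
    {"translation": [0,0,27],"angular": [0,0,0],"jaw": 1},
    {"translation": [0,0,0],"angular": [0,0,0],"jaw": 1},
    {"translation": [0,0,0],"angular": [0,0,0],"jaw": 1}
  ],
  "squeeze": 50
}}

```text
time: 3.4
position: [0.5301, -0.1302, 0.1577]
tcp_rot: [0.211, 0.977, 0.0, -0.0]
wrist_force: [-0.2, -0.7, -0.4]
grip_width: 1.001
gripper_force: 0.0
```

```bash
python3 st.py; python3 - <<'E'
from station import bot
import cv2,numpy as np
a=bot.snapshot('scene')['color'][60:230,180:380];b=bot.snapshot('top')['color'][140:310,300:500]
cv2.imwrite('pics/d.png',cv2.resize(np.hstack([a,b]),None,fx=2,fy=2))
E
```

```text
3.4 [ 0.53010843 -0.13018042  0.15772751] yaw_y 65.61130190343962 tilt [-0.001  0.    -1.   ] [-0.17  0.4   0.42  1.88 -0.21  0.9   1.5 ]
to probe, tool mm [-0.7 -1.7 -0. ] [-0.18787815 -0.7383262  -0.35155612] 1.000829486552172 0.0
```

View pics/d.png

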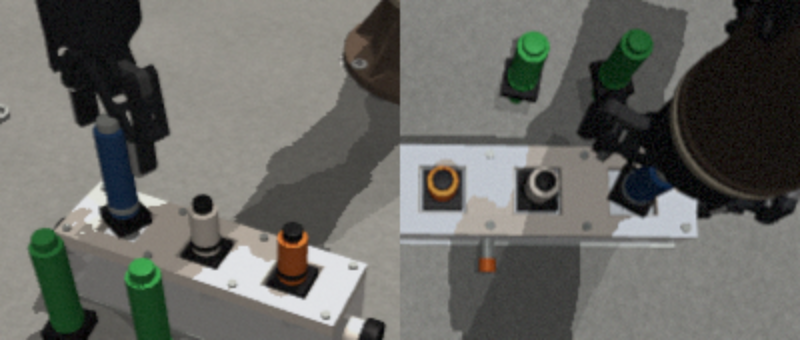

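The open fingers straddle the blue probe, one on each side of its cap at about (107,125) in the left crop, and clear of the white probe. Closing now.

{"fn": "play_rows", "kwargs": {
  "series": [
    {"translation": [-1,-1,0],"angular": [0,0,0],"jaw": -1},
    {"translation": [0,0,0],"angular": [0,0,0],"jaw": -1},
    {"translation": [0,0,0],"angular": [0,0,0],"jaw": -1},
    {"translation": [0,0,0],"angular": [0,0,0],"jaw": -1},
    {"translation": [0,0,0],"angular": [0,0,0],"jaw": -1},
    {"translation": [0,0,0],"angular": [0,0,0],"jaw": -1},
    {"translation": [0,0,0],"angular": [0,0,0],"jaw": -1},
    {"translation": [0,0,0],"angular": [0,0,0],"jaw": -1}
  ],
  "squeeze": 50
}}

```text
time: 4.3
position: [0.531, -0.1327, 0.1577]
tcp_rot: [0.212, 0.977, 0.0, 0.0]
wrist_force: [-1.0, -0.0, 5.7]
grip_width: 0.315
gripper_force: 48.9
```

{"fn": "play_rows", "kwargs": {
  "series": [
    {"translation": [0,0,1],"angular": [0,0,0],"jaw": -1},
    {"translation": [0,0,0],"angular": [0,0,-3],"jaw": -1},
    {"translation": [0,0,0],"angular": [0,0,-3],"jaw": -1},
    {"translation": [0,0,0],"angular": [0,0,-3],"jaw": -1},
    {"translation": [0,0,0],"angular": [0,0,-3],"jaw": -1}
  ]
}}

```text
time: 4.8
position: [0.5314, -0.133, 0.1574]
tcp_rot: [0.108, 0.994, -0.0, 0.001]
wrist_force: [-2.3, -0.5, 9.3]
grip_width: 0.312
gripper_force: 49.6
```

{"fn": "play_rows", "kwargs": {
  "series": [
    {"translation": [0,0,1],"angular": [0,0,-3],"jaw": -1},
    {"translation": [0,0,1],"angular": [0,0,-3],"jaw": -1},
    {"translation": [0,0,1],"angular": [0,0,-3],"jaw": -1},
    {"translation": [0,0,0],"angular": [0,0,-3],"jaw": -1},
    {"translation": [0,0,0],"angular": [0,0,0],"jaw": -1}
  ]
}}

```text
time: 5.3
position: [0.5302, -0.1326, 0.1529]
tcp_rot: [0.004, 1.0, 0.0, -0.0]
wrist_force: [-0.4, 0.0, -1.7]
grip_width: 0.315
gripper_force: 49.7
```

{"fn": "play_rows", "kwargs": {
  "series": [
    {"translation": [0,0,1],"angular": [0,0,-3],"jaw": -1},
    {"translation": [0,0,2],"angular": [0,0,-2],"jaw": -1},
    {"translation": [0,0,2],"angular": [0,0,0],"jaw": -1},
    {"translation": [0,0,2],"angular": [0,0,0],"jaw": -1},
    {"translation": [0,0,0],"angular": [0,0,0],"jaw": -1}
  ]
}}

```text
time: 5.8
position: [0.5304, -0.1326, 0.1459]
tcp_rot: [-0.039, 0.999, 0.0, -0.0]
wrist_force: [0.5, 0.1, -1.8]
grip_width: 0.311
gripper_force: 49.7
```

Following without resistance; about 2–3 mm to go.

{"fn": "play_rows", "kwargs": {
  "series": [
    {"translation": [0,0,1],"angular": [0,0,0],"jaw": -1},
    {"translation": [0,0,1],"angular": [0,0,0],"jaw": -1},
    {"translation": [0,0,1],"angular": [0,0,0],"jaw": -1},
    {"translation": [0,0,0.5],"angular": [0,0,0],"jaw": -1},
    {"translation": [0,0,0],"angular": [0,0,0],"jaw": -1},
    {"translation": [0,0,0],"angular": [0,0,0],"jaw": -1}
  ]
}}

```text
time: 6.4
position: [0.531, -0.1327, 0.1438]
tcp_rot: [-0.039, 0.999, 0.0, 0.001]
wrist_force: [-2.0, 0.5, 9.5]
grip_width: 0.315
gripper_force: 51.0
```

```bash
python3 - <<'E'
from station import bot
import cv2,numpy as np
a=bot.snapshot('scene')['color'][90:220,190:350]
cv2.imwrite('pics/e.png',cv2.resize(a,None,fx=4,fy=4,interpolation=2))
E
```

```text
(no output)
```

View pics/e.png

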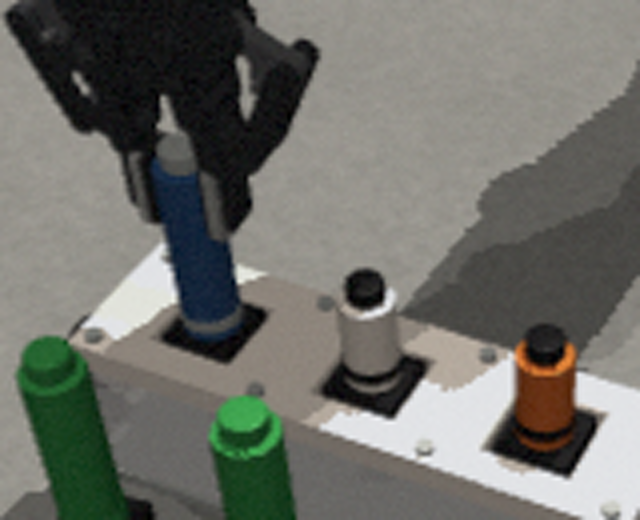

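The blue probe's foot at about (215,330) lies square and flush in its pocket, like the other two. The tool went down 14 mm and then met resistance. Releasing and raising.

{"fn": "play_rows", "kwargs": {
  "series": [
    {"translation": [0,0,-1],"angular": [0,0,0],"jaw": -1},
    {"translation": [0,0,0],"angular": [0,0,0],"jaw": 0.6},
    {"translation": [0,0,0],"angular": [0,0,0],"jaw": 0.6},
    {"translation": [0,0,0],"angular": [0,0,0],"jaw": 0.6},
    {"translation": [0,0,0],"angular": [0,0,0],"jaw": 0.6},
    {"translation": [0,0,0],"angular": [0,0,0],"jaw": 0.6},
    {"translation": [0,0,-10],"angular": [0,0,0],"jaw": 0.6},
    {"translation": [0,0,-25],"angular": [0,0,0],"jaw": 0.6},
    {"translation": [0,0,-30],"angular": [0,0,0],"jaw": 0.6},
    {"translation": [0,0,-30],"angular": [0,0,0],"jaw": 0.6},
    {"translation": [0,0,-20],"angular": [0,0,0],"jaw": 0.6},
    {"translation": [0,0,0],"angular": [0,0,0],"jaw": 0.6},
    {"translation": [0,0,0],"angular": [0,0,0],"jaw": 0.6}
  ]
}}

```text
time: 7.75
position: [0.5308, -0.1327, 0.2593]
tcp_rot: [-0.04, 0.999, -0.0, 0.001]
wrist_force: [0.3, 0.3, 0.1]
grip_width: 0.802
gripper_force: 0.0
```

```bash
python3 - <<'E'
from station import bot
import cv2,numpy as np
a=bot.snapshot('scene')['color'][90:220,190:350]
cv2.imwrite('pics/f.png',cv2.resize(a,None,fx=4,fy=4,interpolation=2))
E
```

```text
(no output)
```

View pics/f.png

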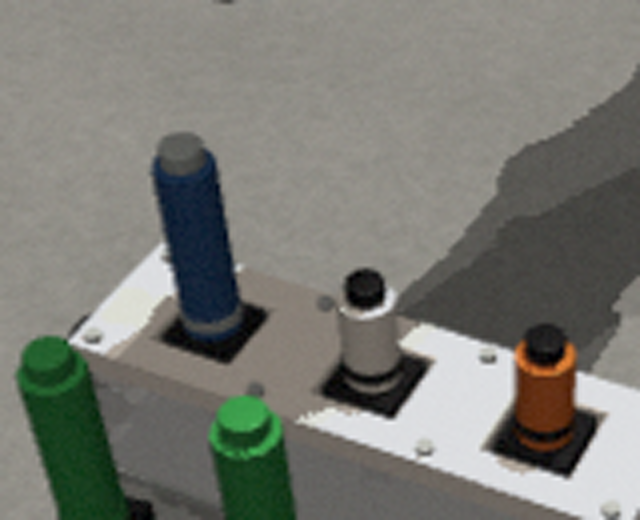

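The blue probe stands upright and flush in its pocket, foot at about (215,330). The gripper is clear, and the white and orange probes haven't moved.

```bash
python3 -c "
from station import bot
print(bot.job_done())"
```

```text
the job is handed in; nothing more can be done
None
```

The blue probe is home: its foot dropped 14 mm into the pocket, flush with the plate, while still gripped, and I then released it. The white and orange probes look unmoved in the last picture. I handed the job in at about 8 s of the 35 s limit, and it returned no verdict.

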